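# Start the budare heating and its timer

### The job

Get the budare heating, using only the closed fingers: push down the raised end of the rocker on the white switch box until it has fully tipped over, then press the round key on the front of the hob fully down, and then press the big button on top of the kitchen timer fully down and let it come back up. Keep to that order, do not press the hob's bar-shaped or square key, and only touch, never lift, drag or topple, the timer. Leave the budare, the cup, the salt jar and the trivet where they stand.

Things in the scene. Friction and masses are not known exactly. Their poses are not given: they have to be found in the camera images.
- switch_box: White plastic switch box, 110 (its x) x 75 (its y) x 45 mm high, fixed to the counter beside the hob, left or right, at any yaw. Origin: centre of its underside, z up. On top: a blank round socket face at its -x half, and the rocker at its +x half. Seen from above with the socket on the left, the rocker's raised end is the upper one.
- rocker (a joint): Grey V-shaped rocker on the switch box, 34 mm wide, 60 mm long along the box's y; pivot 28 mm towards +x of the box's centre, 47 mm up. 0 rad (start 0 to 0.03) = off: +y wing slopes up, outer end about 14 mm above the box's top. 0.30 = on: +y wing lies flat, 6 mm above the box's top, the other slopes up. Friction only: stays where left; 2 to 3 N at the raised end moves it.
- rocker_press (a point): Point to press: on the upper face of the rocker's raised wing, 21 mm out from the pivot, mid-width, about 57 mm above the counter at the start; it moves down about 6 mm as the rocker tips. Its axes are the rocker's.
- hob: Portable steel hob, 330 (its x) x 280 (its y) x 55 mm high, fixed, carrying the budare. Origin: centre of its underside, z up; the black key strip lies along its -x edge, towards the robot. On it three grey keys, 85 mm apart: bar-shaped (+y, left as seen by the robot), round (middle), square (-y).
- hob_key (a joint): Round key of the hob, 30 mm diameter, middle of the three. 0 m = up (starts 0 to 0.001), its top 10 mm above the hob's top; 0.007 m = fully down, top 3 mm above it. Moves straight down against about 3 N of friction and stays where it is left.
- hob_key_top (a point): Centre of the top face of the round key, 65 mm above the counter when up.
- bar_key (a joint): Bar-shaped key of the hob, 14 x 44 mm, 10 mm high, at the left end of the strip; not to be pressed. 0 m = up, 0.007 = down, springs back.
- square_key (a joint): Square key of the hob, 24 x 24 mm, 10 mm high, at the right end of the strip; not to be pressed. 0 m = up, 0.007 = down, springs back.
- timer: Loose round steel kitchen timer, 70 mm diameter, 40 mm high without its button, 0.3 to 0.5 kg, standing on the counter on the other side of the hob from the switch box. Origin: centre of its underside, z up.
- timer_button (a joint): Grey round button on top of the timer, 36 mm diameter, centred. 0 m = up, top 9 mm above the timer's case; 0.006 m = fully down. Spring: 1 N at the start of its travel, 4 N fully down; it comes back up by itself.
- timer_top (a point): Centre of the top face of the timer button, 49 mm above the counter when up.
- budare: Black round nonstick griddle, 230 mm diameter, 12 mm high, with two steel loop handles, loose on the hotplate of the hob, its top about 75 mm above the counter (handles to 83 mm). Its near edge is about 34 mm behind the round key's edge. Origin: centre of its underside.
- cup: Blue ceramic cup without handle, 68 mm diameter, 75 mm high, standing on the trivet (its foot 9 mm above the counter). Origin: centre of its underside.
- salt_jar: Glass salt jar with steel cap, 52 mm diameter, 85 mm high, on the counter close to the right side of the hob. Origin: centre of its underside.
- trivet: Small red silicone disc trivet, 92 mm diameter, 9 mm thick, flat on the counter close to the left side of the hob, under the cup. Origin: centre of its underside.
Things that resemble listed ones, but are neither listed nor needed, are in the scene too. What is shaped like the cup but orange is not meant.

How it is judged:
By the outcome, as a careful person would: the job done as asked, in the order asked, and still so for the second after the job is handed in, with the robot touching nothing.
It also fails if it takes over 48 s, if anything falls off the work surface, if the arm or the gripper's body presses on something with over 40 N, if the wrist force passes 120 N, or if a joint passes its speed limit or range.

### The arm

A 6-joint arm with a two-finger parallel gripper is mounted at the origin on the work surface. World frame = base frame: x ahead of the robot, y to its left, z up, the work surface at z = 0. Lengths are in m, angles in rad, forces in N, time in s.
With the tool pointing down it reaches from about 0.225 to 0.875 m from the base axis. Payload 3.4 kg.
Tool frame: the origin (TCP) lies on the centre line of the jaws, within the pads' length; the fingertips stand 17 mm ahead of it and the grasp point (between the pads) lies 2 mm behind it (nose_length is the distance from the TCP to the fingertips, in m); z points along the fingers, y is the line along which they close (so a half turn about z gives the same grasp; the last joint's range is limited). The gripper opens to 85 mm and grips with 20 to 120 N. Pads are 22 mm wide; open, the fingers measure 114 mm over their backs; the gripper's body (76 mm by 85 mm) begins 54 mm behind the grasp point. The pads swing forward as they close: fully open they stand 13 mm farther back than shut.
Start: joints at [1.033, 0.276, 1.505, -0, 1.361, -0.121], TCP at [0.233, 0.526, 0.248] pointing down, gripper open.
Joint ranges: [-2.89, 2.89], [-0.75, 2.08], [0.22, 2.7], [-1.18, 4.32], [0.11, 2.71], [-2.7, 2.7]. Speed limits (rad/s): [2.57, 2.57, 3.14, 3.14, 3.14, 3.14].

### API

Orientations are given as a unit quaternion [w, x, y, z].
In Python, from rig import get_state, get_image, sign_off, find_in, place_of, nose_length gives the robot as it stands.
- The arm moves only by the tool apply_moves, never from a script. Its argument "deltas" is one flat list of numbers, 5 for each row, row after row: the finger opening in mm, from 0 to 85.4, then the shift along the tool's x, y, z in mm, then the turn about the tool's z in degrees. A call has 1 to 12 rows; each row is the pose to reach, as a shift and turn from the pose commanded when the call began, along the tool's axes at that moment; what a row does not reach only later rows make up. A row lasts 1/12 s, in which the tool goes at most 41.7 mm and 7.16 degrees, less where a joint would pass 70% of its speed; a pose out of reach is approached as far as the arm can. A call with a gripper value outside its range is refused whole. The fingers move at their own pace and stop on an object; "squeeze" is the grip in N (left out, the last holds). Time passes only in rows, so rows that repeat a pose let the fingers close. It gives the time, the measured TCP pose, the force, the opening and the grip force at its end, in the units of the state.
- get_state(): the state, without advancing time (a new reading comes with each control period).
- get_image(name): name is "scene" or "top"; returns a dict with "frame" (480x640x3 uint8, red, green, blue), "K" (3x3 intrinsics, pixels), "k1" (the pictures are not rectified: a ray, as slopes to the right and down, at radius r is drawn at 1 + k1 r^2 times it, then the intrinsics apply), "position" and "orientation" of the camera in the world. Camera axes: x right, y down, z forward; pixel columns grow to the right and rows downward; lengths in m; the calibration is good to about 2 mm. A picture is of the moment at which its call begins. There is no depth.
- sign_off(): hands the job in; it is judged then, once.
Trained networks look in a picture, given as the dict that the camera call returned (one of the last four; its "shot" number tells which), for a name from the list of things; names that differ only in an ending like _2 or _b are one class to them, and where a whole thing is asked for, a point or a joint stands for the part that bears it (a point fixed in the world has none). Each returns a list of dicts, best first, with "score" (0 to 1); they miss things now and then, are a little off and sometimes report something else, mostly with a low value. They report only what shows in the picture. A call takes as long as a camera call. They do not tell look-alikes from the thing itself.
- find_in(query, picture): "point" ([column, row] in pixels, amid what is visible of it).
- place_of(query, picture): "point" ([column, row] in pixels: a listed point, or the origin of a listed thing).
The state is a dict: "clock": time; "qpos": joint angles; "qd": joint speeds; "effort": joint torques, N m; "position": TCP position; "ee_rot": TCP orientation; "contact_force": force on the tool from outside, world axes, zero at the start; "moment": the same for the moment, N m; "width": finger opening in m; "gripper_force": force on a finger pad.
Only numpy, scipy, OpenCV 4.12 (cv2) and the standard library are available. Lean on these libraries where they do the work, as an engineer would, in place of code of your own. Each camera call takes 0.05 s, during which the arm holds its last target. There are 200 camera calls.

## Working session

There is one attempt and no reset: what is moved stays moved. The work goes in short steps, Python scripts to look and compute and a tool call to move; the robot and the scene stay as the last step left them, time stands still between calls to the robot, and variables do not carry over. Pictures are saved under pics/ and viewed, at most 10 in all, crops included, and the job is handed in when it is done.

Besides the shell and the picture viewer there is one more tool, called after ">>>" in YAML: its name, and indented under it one key for each argument. apply_moves: Moves the arm, as the interface text tells. Its arguments: {"type":"object","properties":{"deltas":{"type":"array"},"squeeze":{"type":"number"}},"required":["deltas"]}

```bash
mkdir -p pics; cat > h.py <<'E'
import numpy as np,cv2
from scipy.spatial.transform import Rotation as R
from rig import *
def Rq(q): return R.from_quat([q[1],q[2],q[3],q[0]])
def ray(p,im):
    K=np.array(im["K"]);d=np.array([(p[0]-K[0,2])/K[0,0],(p[1]-K[1,2])/K[1,1]]);u=d.copy()
    for _ in range(30): u=d/(1+im["k1"]*(u@u))
    return Rq(im["orientation"]).apply([u[0],u[1],1])
def at(p,z,im):
    r=ray(p,im);o=np.array(im["position"]);return o+r*(z-o[2])/r[2]
def proj(P,im):
    K=np.array(im["K"]);c=Rq(im["orientation"]).inv().apply(np.array(P)-im["position"]);u=c[:2]/c[2];u=u*(1+im["k1"]*(u@u));return np.array([K[0,0]*u[0]+K[0,2],K[1,1]*u[1]+K[1,2]])
E
python3 - <<'E'
from h import *
Z=dict(switch_box=0,rocker_press=.057,hob=0,hob_key_top=.065,timer=0,timer_top=.049,budare=.063,cup=.009,salt_jar=0)
for n in("top","scene"):
    im=get_image(n);cv2.imwrite(f"pics/{n}0.png",im["frame"][:,:,::-1]);print(n,im["position"])
    for q,z in Z.items():
        for d in place_of(q,im)[:3]: print(q,np.round(d["point"]),round(d["score"],2),at(d["point"],z,im).round(4))
s=get_state();print(s["clock"],s["position"],s["ee_rot"],s["width"],nose_length)
E
```

```text
top [0.36141599 0.0034323  1.26089572]
switch_box [183. 335.] 0.58 [0.4029 0.3171 0.    ]
rocker_press [169. 316.] 0.77 [0.4399 0.3386 0.057 ]
hob_key_top [329. 282.] 0.6 [ 0.5327 -0.0019  0.065 ]
timer [475. 347.] 0.89 [ 0.4116 -0.3363  0.    ]
timer_top [242. 200.] 0.53 [0.7084 0.2036 0.049 ]
timer_top [479. 346.] 0.52 [ 0.4126 -0.3327  0.049 ]
budare [326. 210.] 0.8 [0.6922 0.014  0.063 ]
cup [289. 339.] 0.65 [0.4084 0.0785 0.009 ]
cup [168. 317.] 0.51 [0.4407 0.3534 0.009 ]
scene [ 1.47599338 -0.12297841  0.72220699]
switch_box [455. 214.] 0.62 [0.3989 0.3191 0.    ]
rocker_press [478. 197.] 0.55 [0.4219 0.357  0.057 ]
hob_key_top [327. 232.] 0.57 [0.5379 0.0077 0.065 ]
timer [160. 230.] 0.88 [ 0.4058 -0.3391  0.    ]
timer [478. 200.] 0.66 [0.3436 0.3935 0.    ]
timer [326. 230.] 0.16 [0.437  0.0192 0.    ]
timer_top [164. 212.] 0.51 [ 0.4096 -0.3231  0.049 ]
budare [342. 283.] 0.56 [0.6933 0.0152 0.063 ]
cup [352. 220.] 0.64 [0.4154 0.0783 0.009 ]
salt_jar [228. 335.] 0.64 [ 0.7386 -0.1867  0.    ]
salt_jar [478. 199.] 0.26 [0.3405 0.3946 0.    ]
1.0 [0.23280406 0.52579211 0.24834407] [2.80904298e-05 2.06900458e-01 9.78361997e-01 5.67292618e-05] 0.08549162424505112 0.017
```

View pics/top0.png

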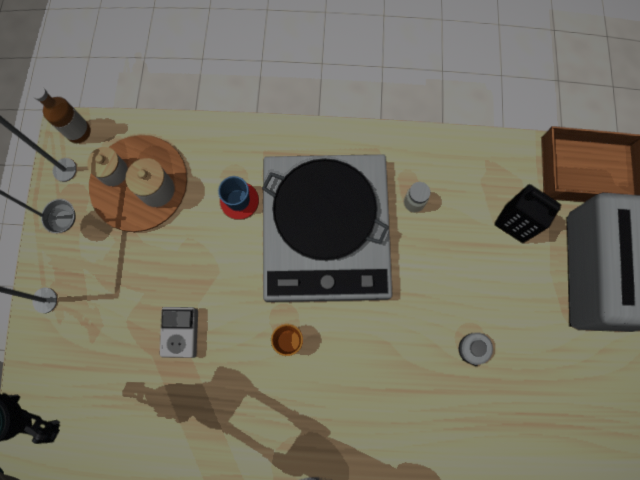

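View pics/scene0.png

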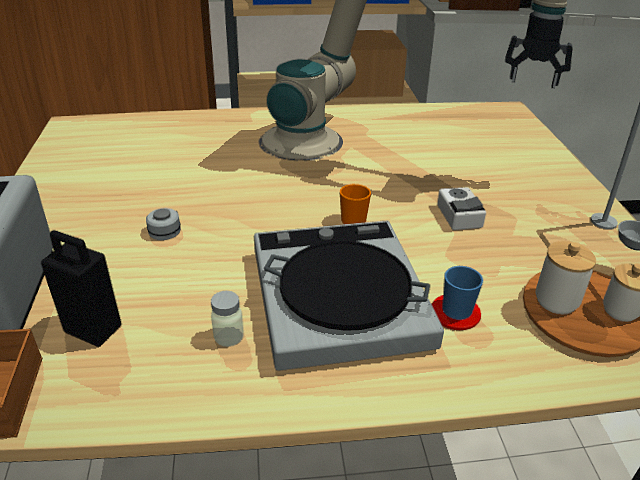

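The top view shows the switch box at about (178,332), with its socket at the bottom and the rocker at the top. That puts box +x along world +x and the raised end at image left, about (168,317). The round key is at (328,282) and the timer at (477,348). I'll zoom in to refine these.

```bash
python3 - <<'E'
import cv2,numpy as np
a=cv2.imread("pics/top0.png");b=cv2.imread("pics/scene0.png")
f=lambda i,x,y,w,h:cv2.resize(i[y:y+h,x:x+w],(400,300),interpolation=cv2.INTER_CUBIC)
# top crops 5x of 80x60
o=np.vstack([np.hstack([f(a,140,302,80,60),f(a,290,252,80,60)]),np.hstack([f(a,438,318,80,60),f(b,425,175,80,60)])])
cv2.imwrite("pics/crop1.png",o)
E
```

```text
(no output)
```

View pics/crop1.png

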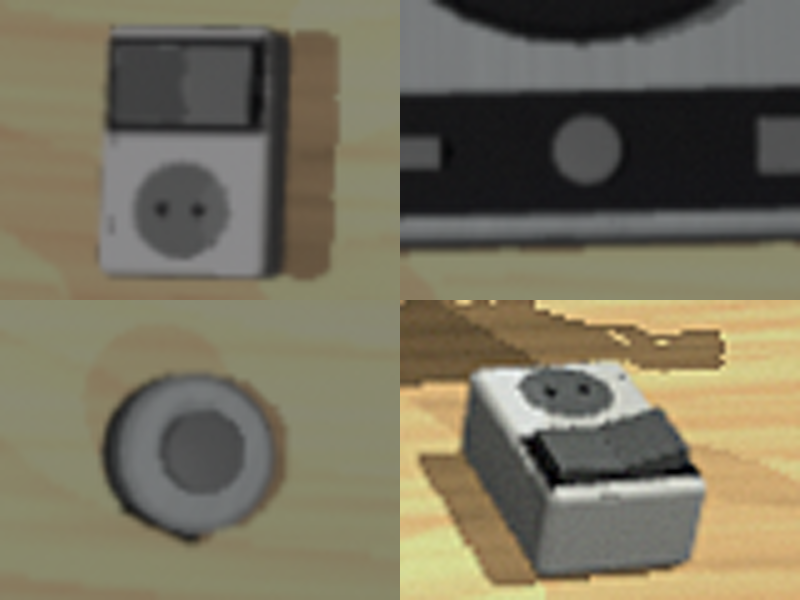

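The crop confirms the raised wing is on the image-left side (+y). The box-top corners in crop pixels are (110,27), (270,30), (262,276) and (98,272). The round key is centred at (327.2,281.8) and the timer button at (478.5,348).

```bash
python3 - <<'E'
from h import *
im=get_image("top")
c=np.array([at((140+x/5-.4,302+y/5-.4),.045,im) for x,y in((110,27),(270,30),(262,276),(98,272))])
print(c.round(4)); print("dims",np.linalg.norm(c[0]-c[3]),np.linalg.norm(c[1]-c[2]),np.linalg.norm(c[0]-c[1]),np.linalg.norm(c[3]-c[2]))
ctr=c.mean(0);d=(c[0]+c[1]-c[2]-c[3]);yaw=np.arctan2(d[1],d[0]);print(ctr,yaw,np.degrees(yaw))
ex=np.array([np.cos(yaw),np.sin(yaw)]);ey=np.array([-ex[1],ex[0]])
pr=ctr[:2]+.028*ex+.021*ey;print("press",pr, "pivot",ctr[:2]+.028*ex)
print("pivot via seam",at((140+187/5-.4,302+85/5-.4),.047,im))
g=cv2.cvtColor(im["frame"],cv2.COLOR_RGB2GRAY)
print("key",at((290+187/5-.4,252+150/5-.4),.065,im),"timer",at((438+203/5-.4,318+151/5-.4),.049,im))
im2=get_image("scene")
for n,P in dict(press=[*pr,.057],key=at((327,281.6),.065,im),t=at((478.2,347.8),.049,im)).items(): print(n,proj(P,im),proj(P,im2))
s=get_state();r=Rq(s["ee_rot"]);print(r.as_matrix().round(3))
E
```

```text
[[0.4587 0.36   0.045 ]
 [0.462  0.2888 0.045 ]
 [0.3562 0.2826 0.045 ]
 [0.3527 0.3546 0.045 ]]
dims 0.1061636531391886 0.10603955562959518 0.07123661866896035 0.0721146589519854
[0.40741056 0.32151967 0.045     ] 0.05468433459102765 3.133181577547141
press [0.4342209  0.34401867] pivot [0.4353687  0.32305007]
pivot via seam [0.43567468 0.32266072 0.047     ]
key [0.5331487  0.00241003 0.065     ] timer [ 0.40909996 -0.33079954  0.049     ]
press [166.11049868 318.24653469] [474.29640111 200.27022797]
key [327.  281.6] [324.25441205 230.77124294]
t [478.2 347.8] [160.35651922 211.76590726]
[[-0.914  0.405  0.   ]
 [ 0.405  0.914  0.   ]
 [-0.     0.    -1.   ]]
```

>>> apply_moves:
  deltas: [0, -258, -85, 120, 63, 0, -258, -85, 120, 63, 0, -258, -85, 120, 63, 0, -258, -85, 120, 63, 0, -258, -85, 120, 63, 0, -258, -85, 120, 63, 0, -258, -85, 120, 63, 0, -258, -85, 120, 63, 0, -258, -85, 120, 63, 0, -258, -85, 120, 63, 0, -258, -85, 120, 63, 0, -258, -85, 120, 63]
  squeeze: 30

```text
clock: 2.1
position: [0.4342, 0.344, 0.1286]
ee_rot: [0.0, 0.687, 0.727, 0.0]
contact_force: [-0.4, -0.9, 0.3]
width: -0.0001
gripper_force: 0.0
```

```bash
cat > t.py <<'E'
from h import *
import sys
s=get_state();r=Rq(s["ee_rot"]);M=r.as_matrix();p=np.array(s["position"])
print(s["clock"],p.round(4),"tip z",p[2]-.017,"w",s["width"],"F",np.round(s["contact_force"],2),"q",np.round(s["qpos"],2)); print("xaxis yaw",np.degrees(np.arctan2(M[1,0],M[0,0])),"tilt",M[:,2].round(4))
for n,P in dict(press=[.4345,.3437,.057],key=[.5331,.0024,.065],timer=[.4091,-.3308,.049]).items(): print(n,(M.T@(np.array(P)-p)*1000).round(1), "z minus nose 17")
E
python3 t.py; python3 -c "
from h import *
im=get_image('scene');f=im['frame'][100:250,400:600,::-1];im2=get_image('top');g=im2['frame'][260:410,90:290,::-1]
cv2.imwrite('pics/a1.png',np.vstack([cv2.resize(f,(600,300)),cv2.resize(g,(600,300))]))"
```

```text
2.1 [0.4342 0.344  0.1286] tip z 0.111624529275749 w -6.344932768231055e-05 F [-0.43 -0.93  0.3 ] q [0.54 0.34 1.73 0.   1.07 0.49]
xaxis yaw 93.27120869142175 tilt [ 5.e-04  5.e-04 -1.e+00]
press [-0.4  0.2 71.6] z minus nose 17
key [-346.7   79.2   63.5] z minus nose 17
timer [-672.3  -63.6   79.3] z minus nose 17
```

View pics/a1.png

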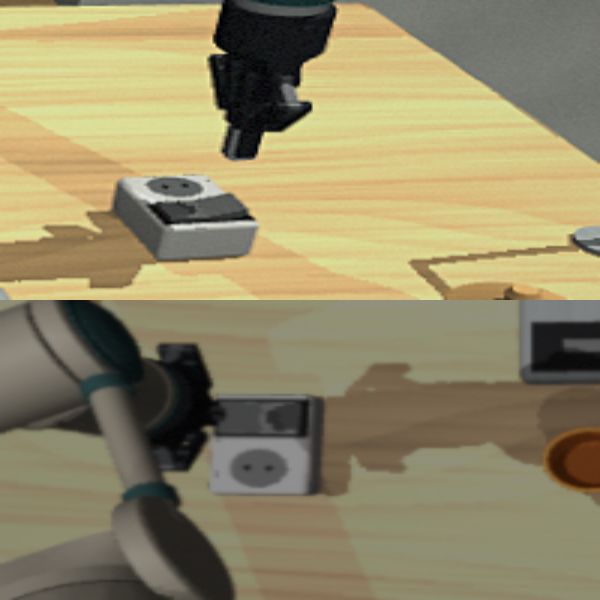

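The closed fingers hang over the raised wing, so I'll descend and press.

>>> apply_moves:
  deltas: [0, 0, 0, 30, 0, 0, 0, 0, 46, 0, 0, 0, 0, 50, 0, 0, 0, 0, 53, 0, 0, 0, 0, 55, 0, 0, 0, 0, 57, 0, 0, 0, 0, 59, 0, 0, 0, 0, 60, 0, 0, 0, 0, 61, 0, 0, 0, 0, 61, 0]

```text
clock: 3.03
position: [0.4351, 0.3445, 0.068]
ee_rot: [0.0, 0.688, 0.726, 0.001]
contact_force: [-1.0, 2.4, 4.2]
width: -0.0002
gripper_force: 1.8
```

```bash
python3 t.py
```

```text
3.0333 [0.4351 0.3445 0.068 ] tip z 0.05100354542392936 w -0.00021109567060010047 F [-1.    2.42  4.23] q [0.54 0.4  1.81 0.   0.93 0.49]
xaxis yaw 93.10135517188745 tilt [ 0.002   0.0019 -1.    ]
press [-0.7 -0.7 11. ] z minus nose 17
key [-346.9   79.3    2.5] z minus nose 17
timer [-672.9  -62.5   17.6] z minus nose 17
```

Tip at 51 mm with about 4 N, so the rocker is nearly over. I'll press further to reach the stop.

>>> apply_moves:
  deltas: [0, 0, 0, 1, 0, 0, 0, 0, 2, 0, 0, 0, 0, 3, 0, 0, 0, 0, 3, 0]

```text
clock: 3.37
position: [0.4352, 0.3445, 0.0677]
ee_rot: [0.0, 0.688, 0.726, 0.002]
contact_force: [-4.5, 0.8, 22.5]
width: -0.0001
gripper_force: 11.0
```

```bash
python3 t.py
```

```text
3.3667 [0.4352 0.3445 0.0677] tip z 0.050735347680773715 w -0.0001293251513781397 F [-4.51  0.84 22.48] q [0.54 0.4  1.81 0.   0.93 0.49]
xaxis yaw 93.11260733603609 tilt [ 0.003   0.0024 -1.    ]
press [-0.8 -0.8 10.7] z minus nose 17
key [-346.9   79.2    2.2] z minus nose 17
timer [-673.   -62.8   17. ] z minus nose 17
```

It has hit a hard stop (22 N, flat). Now lift and move over to the round key.

>>> apply_moves:
  deltas: [0, 0, 0, -30, 0, 0, 0, 0, -66, 0, 0, 0, 0, -66, 0]

```text
clock: 3.62
position: [0.438, 0.3454, 0.1363]
ee_rot: [0.002, 0.687, 0.726, 0.006]
contact_force: [0.9, 0.3, 0.4]
width: -0.0001
gripper_force: 0.0
```

```bash
python3 t.py
```

```text
3.6167 [0.438  0.3454 0.1363] tip z 0.11930981064641309 w -6.899230362955725e-05 F [0.91 0.25 0.39] q [ 0.54  0.33  1.72 -0.    1.08  0.49]
xaxis yaw 93.14341054615429 tilt [ 0.0107  0.0053 -0.9999]
press [-1.8 -4.5 79.3] z minus nose 17
key [-348.    75.3   70.5] z minus nose 17
timer [-674.   -66.9   83.4] z minus nose 17
```

>>> apply_moves:
  deltas: [0, -347, 79, 0, 0, 0, -347, 79, 0, 0, 0, -347, 79, 0, 0, 0, -347, 79, 0, 0, 0, -347, 79, 0, 0, 0, -347, 79, 0, 0, 0, -347, 79, 0, 0, 0, -347, 79, 0, 0, 0, -347, 79, 0, 0, 0, -347, 79, 0, 0, 0, -347, 79, 0, 0, 0, -347, 79, 0, 0]

```text
clock: 4.62
position: [0.5314, 0.0016, 0.1299]
ee_rot: [-0.001, 0.688, 0.726, -0.0]
contact_force: [-0.4, 0.1, 0.2]
width: -0.0003
gripper_force: 0.0
```

```bash
python3 t.py; python3 -c "
from h import *
im=get_image('scene');f=im['frame'][150:270,400:560,::-1];g=im['frame'][150:270,245:405,::-1]
im2=get_image('top')
k=im2['frame'][242:362,130:290,::-1]
l=im2['frame'][222:342,250:410,::-1]
r=lambda a:cv2.resize(a,(400,300),interpolation=cv2.INTER_CUBIC)
cv2.imwrite('pics/a2.png',np.vstack([np.hstack([r(f),r(g)]),np.hstack([r(k),r(l)])]))"
```

```text
4.6167 [0.5314 0.0016 0.1299] tip z 0.11286925995432277 w -0.00028287418348166537 F [-0.38  0.07  0.23] q [-0.13  0.31  1.78  0.    1.06 -0.18]
xaxis yaw 93.09389013319259 tilt [-1.3e-03  4.0e-04 -1.0e+00]
press [346.8 -78.2  73.1] z minus nose 17
key [ 0.6  1.8 64.9] z minus nose 17
timer [-325.4 -140.    80.9] z minus nose 17
```

View pics/a2.png

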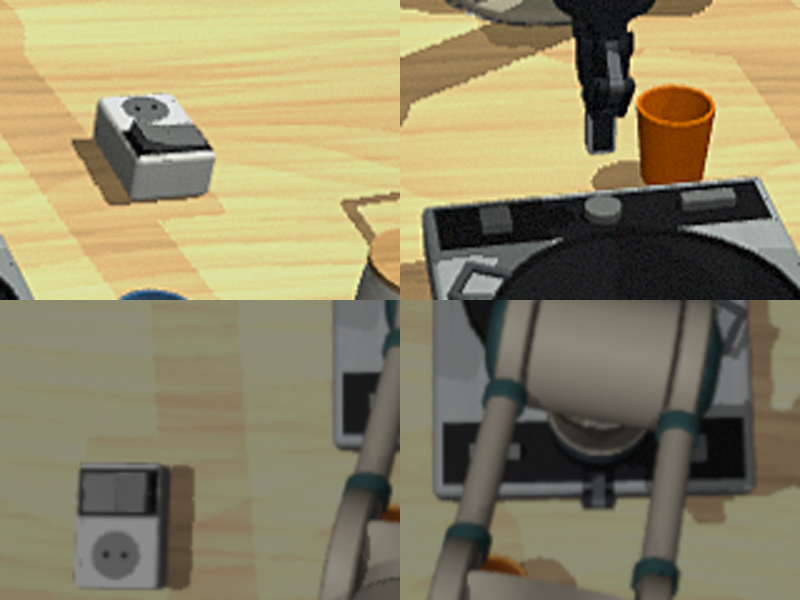

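The rocker is now tipped: its +y wing is flat and the other wing is raised. The fingers are above the round key, so I'll press it.

>>> apply_moves:
  deltas: [0, 0, 1, 30, 0, 0, 0, 1, 42, 0, 0, 0, 1, 46, 0, 0, 0, 1, 49, 0, 0, 0, 1, 51, 0, 0, 0, 1, 53, 0, 0, 0, 1, 55, 0, 0, 0, 1, 56, 0, 0, 0, 1, 57, 0, 0, 0, 1, 57, 0]

```text
clock: 5.55
position: [0.5334, 0.0019, 0.075]
ee_rot: [0.0, 0.688, 0.726, 0.001]
contact_force: [-3.8, 2.4, 11.2]
width: -0.0001
gripper_force: 5.6
```

```bash
python3 t.py
```

```text
5.55 [0.5334 0.0019 0.075 ] tip z 0.057973060124199144 w -0.00012024601520909977 F [-3.81  2.4  11.17] q [-0.13  0.37  1.84  0.    0.92 -0.18]
xaxis yaw 93.09785619114548 tilt [ 1.5e-03  7.0e-04 -1.0e+00]
press [346.7 -80.3  18.1] z minus nose 17
key [ 0.5 -0.3 10. ] z minus nose 17
timer [-325.5 -142.2   25.6] z minus nose 17
```

Tip at 58.0 mm with 11 N. I'll press slightly more to confirm the stop, then lift.

>>> apply_moves:
  deltas: [0, 0, 0, 1, 0, 0, 0, 0, 2, 0, 0, 0, 0, 2, 0]

```text
clock: 5.8
position: [0.5335, 0.0019, 0.0748]
ee_rot: [0.001, 0.688, 0.726, 0.001]
contact_force: [-7.6, 2.5, 23.9]
width: -0.0
gripper_force: 12.0
```

>>> apply_moves:
  deltas: [0, 0, 0, -30, 0, 0, 0, 0, -65, 0, 0, 0, 0, -65, 0, 0, 0, 0, -65, 0, 0, 0, 0, -65, 0]

```text
clock: 6.22
position: [0.5332, 0.0013, 0.1363]
ee_rot: [0.0, 0.688, 0.726, 0.0]
contact_force: [0.4, -0.5, -1.0]
width: -0.0002
gripper_force: 0.0
```

```bash
python3 t.py
```

```text
6.2167 [0.5332 0.0013 0.1363] tip z 0.11928325224295282 w -0.00016127193115012716 F [ 0.37 -0.45 -1.01] q [-0.13  0.3   1.77 -0.    1.07 -0.18]
xaxis yaw 93.11613589068354 tilt [ 1.e-03 -4.e-04 -1.e+00]
press [347.3 -80.   79.1] z minus nose 17
key [ 1.2 -0.1 71.3] z minus nose 17
timer [-324.8 -142.    87.3] z minus nose 17
```

The key hit its hard stop at 57.8 mm. Next is the timer.

>>> apply_moves:
  deltas: [0, -325, -142, 0, 0, 0, -325, -142, 0, 0, 0, -325, -142, 0, 0, 0, -325, -142, 0, 0, 0, -325, -142, 0, 0, 0, -325, -142, 0, 0, 0, -325, -142, 0, 0, 0, -325, -142, 0, 0, 0, -325, -142, 0, 0, 0, -325, -142, 0, 0, 0, -325, -142, 0, 0, 0, -325, -142, 0, 0]

```text
clock: 7.22
position: [0.4084, -0.3296, 0.1349]
ee_rot: [-0.002, 0.688, 0.726, 0.0]
contact_force: [0.3, -0.3, 0.9]
width: 0.0
gripper_force: 0.0
```

```bash
python3 t.py; python3 -c "
from h import *
im=get_image('scene');f=im['frame'][130:250,80:240,::-1];g=im['frame'][150:270,245:405,::-1]
im2=get_image('top')
k=im2['frame'][282:402,400:560,::-1]
l=im2['frame'][222:342,250:410,::-1]
r=lambda a:cv2.resize(a,(400,300),interpolation=cv2.INTER_CUBIC)
cv2.imwrite('pics/a3.png',np.vstack([np.hstack([r(f),r(g)]),np.hstack([r(k),r(l)])]))"
```

```text
7.2167 [ 0.4084 -0.3296  0.1349] tip z 0.11792038293706429 w 1.7675284189374232e-05 F [ 0.26 -0.3   0.87] q [-0.81  0.29  1.78  0.    1.07 -0.87]
xaxis yaw 93.08882711287339 tilt [-0.0018  0.0028 -1.    ]
press [670.7  62.5  79.8] z minus nose 17
key [324.6 142.6  70.6] z minus nose 17
timer [-1.5  0.8 85.9] z minus nose 17
```

View pics/a3.png

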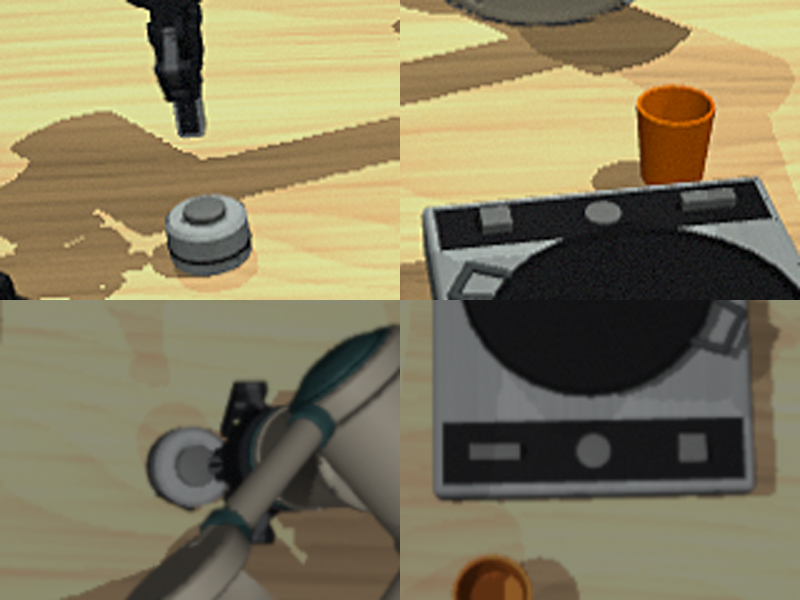

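The round key is down, and the bar and square keys are untouched. The fingers are centred over the timer button, with the timer undisturbed.

>>> apply_moves:
  deltas: [0, 0, 0, 35, 0, 0, 0, 0, 60, 0, 0, 0, 0, 65, 0, 0, 0, 0, 65, 0, 0, 0, 0, 68, 0, 0, 0, 0, 70, 0, 0, 0, 0, 72, 0, 0, 0, 0, 74, 0, 0, 0, 0, 75, 0, 0, 0, 0, 76, 0, 0, 0, 0, 76, 0]

```text
clock: 8.23
position: [0.4099, -0.3313, 0.0608]
ee_rot: [0.001, 0.688, 0.726, 0.0]
contact_force: [2.1, 0.1, 3.0]
width: -0.0004
gripper_force: 1.7
```

```bash
python3 t.py
```

```text
8.2333 [ 0.4099 -0.3313  0.0608] tip z 0.04384187947253255 w -0.00035496552052091684 F [2.05 0.1  3.04] q [-0.81  0.38  1.88  0.    0.88 -0.87]
xaxis yaw 93.09608523299615 tilt [ 0.0021 -0.0013 -1.    ]
press [672.7  61.1   3. ] z minus nose 17
key [326.6 141.1  -4.3] z minus nose 17
timer [ 0.6 -0.8 11.8] z minus nose 17
```

>>> apply_moves:
  deltas: [0, 0, 0, 1, 0, 0, 0, 0, 2, 0, 0, 0, 0, 2, 0, 0, 0, 0, 2, 0]

```text
clock: 8.57
position: [0.4099, -0.3314, 0.0599]
ee_rot: [0.001, 0.688, 0.726, 0.0]
contact_force: [1.6, 2.6, 12.1]
width: -0.0004
gripper_force: 6.0
```

```bash
python3 t.py
```

```text
8.5667 [ 0.4099 -0.3314  0.0599] tip z 0.04285850859894885 w -0.000384188673713391 F [ 1.62  2.58 12.05] q [-0.81  0.38  1.88  0.    0.88 -0.87]
xaxis yaw 93.10516607511097 tilt [ 0.0023 -0.0016 -1.    ]
press [672.7  61.1   1.8] z minus nose 17
key [326.6 141.1  -5.4] z minus nose 17
timer [ 0.6 -0.8 10.9] z minus nose 17
```

The button is at its stop (42.9 mm, 12 N). Now lift straight up.

>>> apply_moves:
  deltas: [0, 0, 0, -3, 0, 0, 0, 0, -8, 0, 0, 0, 0, -20, 0, 0, 0, 0, -50, 0, 0, 0, 0, -90, 0, 0, 0, 0, -120, 0, 0, 0, 0, -120, 0, 0, 0, 0, -120, 0, 0, 0, 0, -120, 0]

```text
clock: 9.32
position: [0.4078, -0.33, 0.1773]
ee_rot: [-0.001, 0.688, 0.726, -0.0]
contact_force: [-0.1, 0.0, 0.4]
width: 0.0001
gripper_force: 0.0
```

```bash
python3 t.py; python3 -c "
from h import *
im=get_image('scene');cv2.imwrite('pics/end.png',im['frame'][:,:,::-1])"
```

```text
9.3167 [ 0.4078 -0.33    0.1773] tip z 0.1603340922039591 w 0.00012016064389381271 F [-0.11  0.02  0.36] q [-0.81  0.25  1.72 -0.    1.17 -0.87]
xaxis yaw 93.11752715185295 tilt [-0.0022  0.0018 -1.    ]
press [671.   63.5 121.5] z minus nose 17
key [324.9 143.4 112.6] z minus nose 17
timer [ -1.1   1.5 128.3] z minus nose 17
```

View pics/end.png

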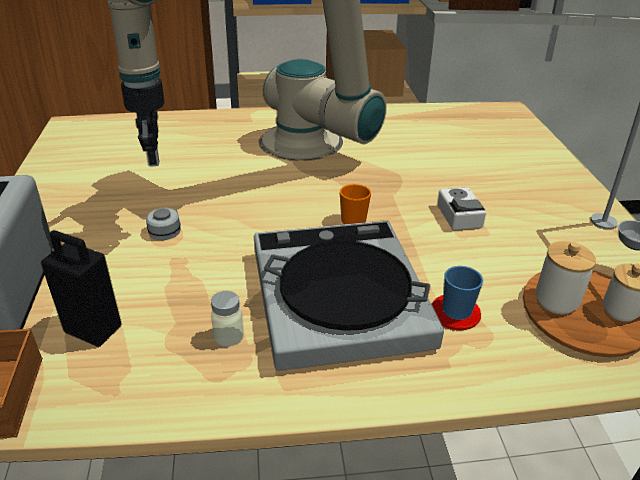

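The final view shows the rocker tipped at (465,204), the round key down at (326,236), and the timer unmoved with its button up at (163,213). Everything else is where it started.

```bash
python3 -c "
from rig import sign_off
print(sign_off())"
```

```text
the job is handed in; nothing more can be done
None
```

The job is done and handed in: the rocker was tipped fully over, then the round key pressed fully down, then the timer button pressed and released, and nothing else was touched.

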